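# Release the latched speed key on the glass-grinding lathe's switch box

### The arm

A 6-joint arm with a two-finger parallel gripper is mounted at the origin on the work surface. World frame = base frame: x ahead of the robot, y to its left, z up, the work surface at z = 0. Lengths are in mm, angles in rad, forces in N, time in s.
With the tool pointing down it reaches from about 350 to 800 mm from the base axis. Payload 7.3 kg.
Tool frame: the origin (TCP) lies at the very end of the fingers, on their centre line; the grasp point (between the pads) lies 19 mm behind it; z points along the fingers, y is the direction in which the jaws open and shut (so a half turn about z gives the same grasp; the last joint's range is limited). The gripper opens to 85 mm and grips with 20 to 120 N. Pads are 22 mm wide; open, the fingers measure 114 mm over their backs; the gripper's body (76 mm by 85 mm) begins 54 mm behind the grasp point. The pads swing forward as they close: fully open they stand 13 mm farther back than shut.
Start: joints at [-1.424, 0.342, 1.524, -0, 1.275, -0.146], TCP at [151.555, -502.668, 231.322] pointing down, gripper open.
Joint ranges: [-2.53, 2.53], [-0.77, 2.02], [0.04, 2.7], [-1, 4.14], [0.28, 2.66], [-3.11, 3.11]. Speed limits (rad/s): [2.57, 2.57, 3.14, 3.14, 3.14, 3.14].

### API

Orientations are given as a unit quaternion [w, x, y, z].
In Python, from bench import arm gives the robot as it stands.
- The arm moves only by the tool carry_out, never from a script. Its argument "rows" is a list of rows, each an object of numbers: "grip": the finger opening in m, from 0 to 0.0854; "dx", "dy", "dz": the shift along the tool's x, y, z in m; "yaw": the turn about the tool's z in rad. A call has 1 to 20 rows; each row is the pose to reach, as a shift and turn from the pose measured when the call began, along the tool's axes at that moment; what a row does not reach only later rows make up. A row lasts 1/10 s, in which the tool goes at most 50 mm and 8.59 degrees, less where a joint would pass 70% of its speed; a pose out of reach is approached as far as the arm can. A call with a gripper value outside its range is refused whole. The fingers move at their own pace and stop on an object; the grip force is fixed at half the most. Time passes only in rows, so rows that repeat a pose let the fingers close. It gives the time, the measured TCP pose, the force and the opening at its end, in the units of the state.
- arm.state(): the state, without advancing time (a new reading comes with each control period).
- arm.capture(name): name is "side" or "top" or "wrist"; returns the picture (480x640x3 uint8, blue, green, red); there is no depth.
- arm.get_calibration(name): a dict with "intrinsics" (3x3 intrinsics, pixels), "eye" and "rotation" of the camera in the world. Camera axes: x right, y up, looking along -z (the intrinsics and any distortion apply to the point x, -y, -z); pixel columns grow to the right and rows downward; lengths in mm; the calibration is good to about 2 mm. A picture is of the moment at which its call begins: read the wrist's pose just before it. get_calibration takes no time and is no camera call; for the wrist camera it gives the pose at the moment of the call.
- arm.hand_in(): hands the job in, once; it reports no verdict.
The state is a dict: "t": time; "joint_positions": joint angles; "dq": joint speeds; "joint_efforts": joint torques, N m; "ee_pos": TCP position; "tool_rot": TCP orientation; "wrist_force": force on the tool from outside, world axes, zero at the start; "torque": the same for the moment, N m; "grip_width": finger opening in mm.
Only numpy, scipy, OpenCV 4.12 (cv2) and the standard library are available. Lean on these libraries where they do the work, as an engineer would, in place of code of your own. Each camera call takes 0.05 s, during which the arm holds its last target.

### The job

One of the four identical speed keys on the blue switch box is still latched down from the last job, and it must be released before the grinding wheel is changed. Find it - light taps with a fingertip will tell (a free key stands higher and gives springily, the latched one sits lower and feels stiffer) - then press that key fully home against its stop and let go so that it pops up, leaving all four keys up. Do not push any other key down more than a light tap, and leave the vase, the jar and the stone where they stand.

Things in the scene. Friction and masses are not known exactly. Their poses are not given: they have to be found in the camera images.
- switch_box: blue steel box fixed to the bench, 150 (x) by 250 (y) by 60 mm high; origin at the centre of its underside, z up. On its top four identical grey keys stand in a row along its y axis, 30 mm from its middle towards -x; caps 26 x 26 mm, in black bezels 36 x 36 x 4 mm. A free cap stands 19 mm above the box top, the latched one 14 mm. Travel 10 mm straight down. Which place is latched varies
- place_1 (a point): point fixed to the switch box: centre of the top face of the key at place 1 of 4 (counted left to right seen from the robot, place 1 at the box's +y end) when that key is fully up, 79 mm above the bench. A latched key's top lies 5 mm below this point. Neighbouring places are 45 mm apart along the box's y axis
- place_2 (a point): point fixed to the switch box: centre of the top face of the key at place 2 of 4 (counted left to right seen from the robot, place 1 at the box's +y end) when that key is fully up, 79 mm above the bench. A latched key's top lies 5 mm below this point. Neighbouring places are 45 mm apart along the box's y axis
- place_3 (a point): point fixed to the switch box: centre of the top face of the key at place 3 of 4 (counted left to right seen from the robot, place 1 at the box's +y end) when that key is fully up, 79 mm above the bench. A latched key's top lies 5 mm below this point. Neighbouring places are 45 mm apart along the box's y axis
- place_4 (a point): point fixed to the switch box: centre of the top face of the key at place 4 of 4 (counted left to right seen from the robot, place 1 at the box's +y end) when that key is fully up, 79 mm above the bench. A latched key's top lies 5 mm below this point. Neighbouring places are 45 mm apart along the box's y axis
- key_latched (a joint): how far the key that is latched at the start is pressed, m: 0 fully up, 0.005 latched, 0.010 home; its place is not told. It gives way only above about 4 N, goes home at about 7 N (push with 10 N to be sure), and once pressed firmly against its stop it unlatches and springs up when let go; then it is like a free key and does not latch again
- key_free_a (a joint): how far one of the three free keys is pressed, m: 0 fully up, 0.010 home; which place it stands at is not told. Spring: moves from 2.5 N, 5 N at 5 mm, 7.5 N at 10 mm; springs back when let go
- key_free_b (a joint): how far one of the three free keys is pressed, m: 0 fully up, 0.010 home; which place it stands at is not told. Spring: moves from 2.5 N, 5 N at 5 mm, 7.5 N at 10 mm; springs back when let go
- key_free_c (a joint): how far one of the three free keys is pressed, m: 0 fully up, 0.010 home; which place it stands at is not told. Spring: moves from 2.5 N, 5 N at 5 mm, 7.5 N at 10 mm; springs back when let go
- vase_center (a point): centre (52.5 mm up) of a loose blue glass vase, 76 mm wide and 105 mm high, standing on the bench beside the +y end of the switch box; leave it alone
- grit_jar_center (a point): centre (37.5 mm up) of a loose clear jar with a steel lid, 56 mm wide and 75 mm high, standing on the bench beside the -y end of the switch box; leave it alone
- dressing_stone_center (a point): centre (9 mm up) of a loose rough grey dressing stone, 22 x 80 x 18 mm, lying along the row of keys on top of the switch box, at its side away from the robot; leave it alone

How it is judged:
By the outcome, as a careful person would: the job done as asked, in the order asked, and still so for the second after the job is handed in, with the robot touching nothing.
It also fails if it takes over 45 s, if anything falls off the work surface, if the arm or the gripper's body presses on something with over 40 N, if the wrist force passes 120 N, or if a joint passes its speed limit or range.

## Working session

There is one attempt and no reset: what is moved stays moved. The work goes in short steps, Python scripts to look and compute and a tool call to move; the robot and the scene stay as the last step left them, time stands still between calls to the robot, and variables do not carry over. Pictures are saved under pics/ and viewed, and the job is handed in when it is done.

Besides the shell and the picture viewer there is one more tool, called as name(argument=value, ...), one argument or row to a line, values as JSON. carry_out: Moves the arm, as the interface text tells. Its arguments: {"type":"object","properties":{"rows":{"type":"array","items":{"type":"object","properties":{"grip":{"type":"number"},"dx":{"type":"number"},"dy":{"type":"number"},"dz":{"type":"number"},"yaw":{"type":"number"}}}}},"required":["rows"]}

```bash
mkdir -p pics; ls; python3 - <<'E'
from bench import arm
import cv2
print(arm.state())
for n in ("side","top"):
    cv2.imwrite(f"pics/{n}0.png",arm.capture(n))
    c=arm.get_calibration(n);print(n,c)
E
```

```text
pics
{'t': 0.0, 'joint_positions': array([-1.42398394e+00,  3.42727488e-01,  1.52502846e+00,  1.18012934e-05,
        1.27538851e+00, -1.45998213e-01]), 'dq': array([-0.00114587, -0.0006028 , -0.00018453,  0.00036024, -0.00023563,
        0.00101906]), 'joint_efforts': array([ 3.53201517e-05, -4.33671606e+01, -2.46011835e+01, -3.21867838e-04,
        7.76065048e-03,  2.17215404e-05]), 'ee_pos': array([ 151.50444592, -502.24425117,  230.61948892]), 'tool_rot': array([-7.75904303e-04,  9.89301827e-01,  1.45881093e-01,  5.32785528e-06]), 'wrist_force': array([-0.03954175,  0.67675086, -0.36559914]), 'torque': array([ 0.07300046,  0.00501377, -0.00854235]), 'grip_width': 85.86128635932998}
side {'intrinsics': array([[543.82671091,   0.        , 319.12831547],
       [  0.        , 543.82671091, 236.24792548],
       [  0.        ,   0.        ,   1.        ]]), 'eye': array([ 441.11333151, -595.40841925,  684.51968095]), 'rotation': array([ 0.91764438,  0.38974414, -0.0273005 , -0.07268406])}
top {'intrinsics': array([[437.54745301,   0.        , 312.45829003],
       [  0.        , 437.54745301, 233.52919308],
       [  0.        ,   0.        ,   1.        ]]), 'eye': array([415.10350132,  68.96809913, 976.97865626]), 'rotation': array([-0.70110515, -0.05709644,  0.05502609,  0.70863509])}
```

View pics/top0.png

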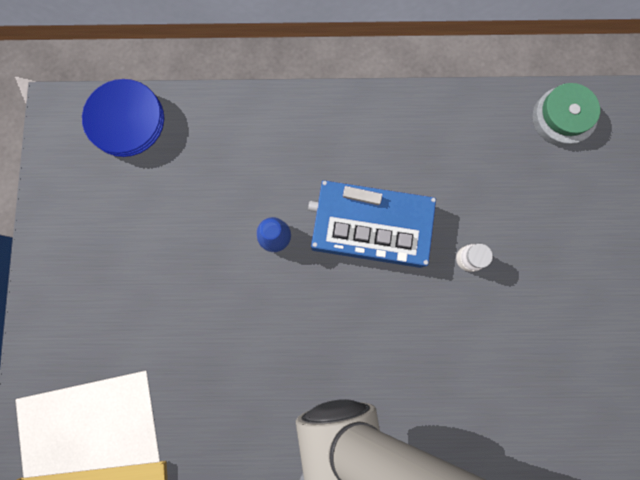

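View pics/side0.png

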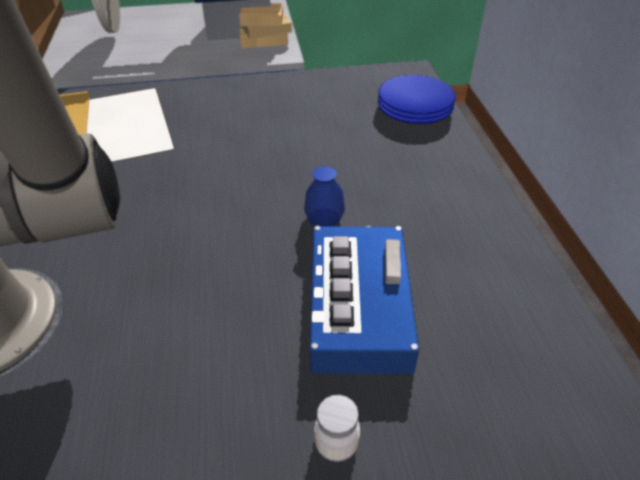

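The top view shows the key row at about (342,230) to (405,240), with the vase at (273,234), the jar at (475,257) and the stone at (363,195). I'll enlarge these areas.

```bash
python3 - <<'E'
import cv2
a=cv2.imread("pics/top0.png")[170:280,300:450]
cv2.imwrite("pics/topc.png",cv2.resize(a,None,fx=5,fy=5,interpolation=cv2.INTER_CUBIC))
a=cv2.imread("pics/side0.png")[220:380,300:425]
cv2.imwrite("pics/sidec.png",cv2.resize(a,None,fx=3.75,fy=3.75,interpolation=cv2.INTER_CUBIC))
E
```

```text
(no output)
```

View pics/topc.png

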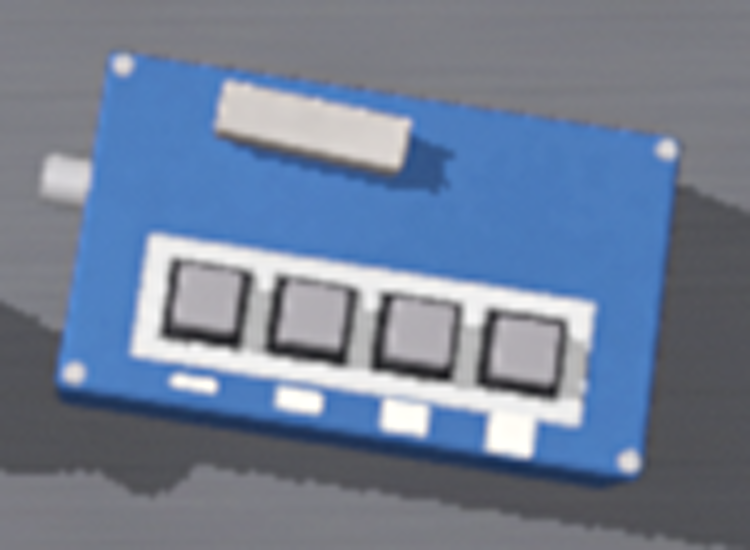

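View pics/sidec.png

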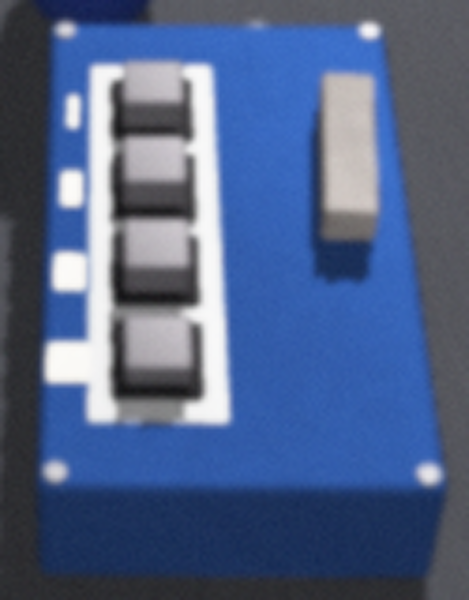

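```bash
cat > h.py <<'E'
import numpy as np
from scipy.spatial.transform import Rotation as R
def rot(q): return R.from_quat([q[1],q[2],q[3],q[0]]).as_matrix()
def ray(cal,u,v,z):
    K=cal["intrinsics"]; d=np.array([(u-K[0,2])/K[0,0],-(v-K[1,2])/K[1,1],-1.])
    d=rot(cal["rotation"])@d; e=np.array(cal["eye"]); return e+d*(z-e[2])/d[2]
E
python3 - <<'E'
from h import *
from bench import arm
np.set_printoptions(precision=1,suppress=True)
c=arm.get_calibration("top");s=arm.get_calibration("side")
T=lambda x,y,z:ray(c,(x+.5)/5-.5+300,(y+.5)/5-.5+170,z)
S=lambda x,y,z:ray(s,(x+.5)/3.75-.5+300,(y+.5)/3.75-.5+220,z)
print("screws top");P=[T(*p,61) for p in [(123,65),(667,150),(629,461),(73,374)]];print(np.array(P),np.mean(P,0))
Q=[S(*p,61) for p in [(369,30),(430,474),(55,472),(65,30)]];print("side",np.array(Q),np.mean(Q,0))
for n,PP in(("t",P),("s",Q)):
    yx=(PP[0]-PP[1]+PP[3]-PP[2])[:2]; print(n,"yaw",np.degrees(np.arctan2(-yx[0],yx[1])))
    th=np.arctan2(-yx[0],yx[1]); m=np.mean(PP,0)[:2]
    for i in range(4):
        l=np.array([-30,67.5-45*i]); print(i+1,m+[np.cos(th)*l[0]-np.sin(th)*l[1],np.sin(th)*l[0]+np.cos(th)*l[1]])
print("keys top z79",np.array([T(*p,79) for p in [(210,298),(312,316),(419,334),(525,349)]]))
print("keys side z79",np.array([S(*p,79) for p in [(154,81),(155,160),(156,246),(158,342)]]))
print("vase",ray(c,273,232,105),"jar",ray(c,479,256,75))
st=arm.state();print(R.from_matrix(rot(st["tool_rot"])).as_matrix())
E
```

```text
screws top
[[ 672.9   44.4   61. ]
 [ 632.6 -188.4   61. ]
 [ 499.1 -165.2   61. ]
 [ 538.5   67.5   61. ]] [585.8 -60.4  61. ]
side [[ 670.6   42.2   61. ]
 [ 631.7 -190.7   61. ]
 [ 497.2 -168.2   61. ]
 [ 536.6   64.2   61. ]] [584.  -63.1  61. ]
t yaw -9.707322140224925
1 [567.6  11.2]
2 [560.  -33.2]
3 [552.4 -77.6]
4 [ 544.8 -121.9]
s yaw -9.559040738037544
1 [565.6   8.4]
2 [558.2 -36. ]
3 [550.7 -80.3]
4 [ 543.2 -124.7]
keys top z79 [[ 567.3   10.1   79. ]
 [ 559.3  -32.1   79. ]
 [ 551.2  -76.3   79. ]
 [ 544.4 -120.    79. ]]
keys side z79 [[ 566.2    7.8   79. ]
 [ 558.2  -37.3   79. ]
 [ 550.2  -82.7   79. ]
 [ 542.2 -129.3   79. ]]
vase [558.7 150.5 105. ] jar [ 508.7 -273.    75. ]
[[ 1.   0.3 -0. ]
 [ 0.3 -1.   0. ]
 [ 0.  -0.  -1. ]]
```

carry_out(
  rows=[
    {"dx":0.03,"dy":-0.0155,"dz":0,"yaw":0.0,"grip":0},
    {"dx":0.067,"dy":-0.035,"dz":0,"yaw":0.03,"grip":0},
    {"dx":0.104,"dy":-0.054,"dz":0,"yaw":0.06,"grip":0},
    {"dx":0.141,"dy":-0.073,"dz":0,"yaw":0.1,"grip":0},
    {"dx":0.178,"dy":-0.092,"dz":0,"yaw":0.14,"grip":0},
    {"dx":0.215,"dy":-0.111,"dz":0,"yaw":0.18,"grip":0},
    {"dx":0.252,"dy":-0.13,"dz":0,"yaw":0.22,"grip":0},
    {"dx":0.289,"dy":-0.149,"dz":0,"yaw":0.26,"grip":0},
    {"dx":0.326,"dy":-0.168,"dz":0,"yaw":0.3,"grip":0},
    {"dx":0.363,"dy":-0.187,"dz":0.01,"yaw":0.34,"grip":0},
    {"dx":0.4,"dy":-0.206,"dz":0.03,"yaw":0.38,"grip":0},
    {"dx":0.437,"dy":-0.225,"dz":0.05,"yaw":0.42,"grip":0},
    {"dx":0.465,"dy":-0.239,"dz":0.07,"yaw":0.445,"grip":0},
    {"dx":0.485,"dy":-0.25,"dz":0.09,"yaw":0.461,"grip":0},
    {"dx":0.485,"dy":-0.25,"dz":0.11,"yaw":0.461,"grip":0},
    {"dx":0.485,"dy":-0.25,"dz":0.12,"yaw":0.461,"grip":0},
    {"dx":0.485,"dy":-0.25,"dz":0.12,"yaw":0.461,"grip":0},
    {"dx":0.485,"dy":-0.25,"dz":0.12,"yaw":0.461,"grip":0},
  ],
)

```text
t: 1.9
ee_pos: [543.7, -123.3, 111.7]
tool_rot: [-0.001, 0.996, -0.084, 0.0]
wrist_force: [-0.2, 0.1, -0.2]
grip_width: -0.0
```

```bash
python3 - <<'E'
from h import *
from bench import arm
import cv2
np.set_printoptions(precision=4,suppress=True)
a=arm.capture("side")[100:400,220:470];cv2.imwrite("pics/s1.png",cv2.resize(a,None,fx=2,fy=2,interpolation=cv2.INTER_CUBIC))
s=arm.state();print(s["t"],s["ee_pos"],s["wrist_force"],s["grip_width"]);print(rot(s["tool_rot"]))
E
```

```text
1.95 [ 543.9864 -123.4922  112.1526] [ 0.2663 -0.2831 -0.6378] -0.19406496250964045
[[ 0.9857 -0.1683  0.0013]
 [-0.1683 -0.9857  0.0008]
 [ 0.0011 -0.001  -1.    ]]
```

View pics/s1.png

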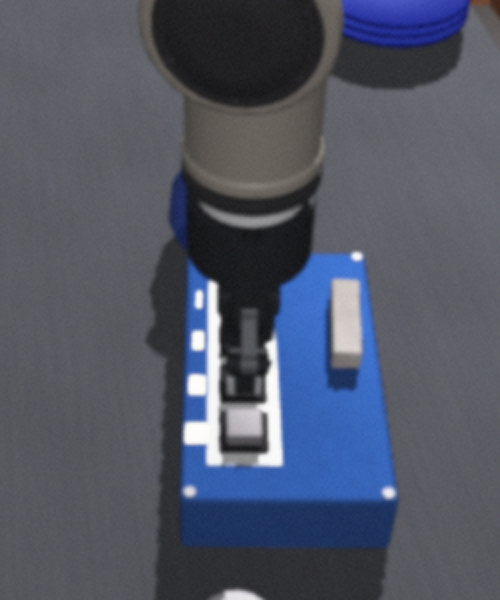

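The fingertip hangs over key 4 and is aligned with the row. I'll tap there gently: a free key is met at z≈79, the latched one at z≈74.

carry_out(
  rows=[
    {"dz":0.015,"grip":0},
    {"dz":0.028,"grip":0},
    {"dz":0.032,"grip":0},
    {"dz":0.0345,"grip":0},
    {"dz":0.0345,"grip":0},
    {"dz":0.0345,"grip":0},
  ],
)

```text
invalid input
```

carry_out(
  rows=[
    {"dx":0,"dy":0,"yaw":0,"dz":0.015,"grip":0},
    {"dx":0,"dy":0,"yaw":0,"dz":0.028,"grip":0},
    {"dx":0,"dy":0,"yaw":0,"dz":0.032,"grip":0},
    {"dx":0,"dy":0,"yaw":0,"dz":0.0345,"grip":0},
    {"dx":0,"dy":0,"yaw":0,"dz":0.0345,"grip":0},
    {"dx":0,"dy":0,"yaw":0,"dz":0.0345,"grip":0},
  ],
)

```text
t: 2.55
ee_pos: [544.3, -123.6, 78.0]
tool_rot: [-0.0, 0.996, -0.084, 0.001]
wrist_force: [-0.7, -0.2, -0.1]
grip_width: -0.0
```

```bash
python3 - <<'E'
from bench import arm
s=arm.state();print(s["t"],s["ee_pos"],s["wrist_force"],s["torque"])
E
```

```text
2.55 [ 544.30638432 -123.58536041   78.04807377] [-0.70023641 -0.18690327 -0.05011879] [ 0.0269129  -0.03034848  0.06974798]
```

carry_out(
  rows=[
    {"dx":0,"dy":0,"yaw":0,"dz":0.001,"grip":0},
    {"dx":0,"dy":0,"yaw":0,"dz":0.002,"grip":0},
    {"dx":0,"dy":0,"yaw":0,"dz":0.002,"grip":0},
  ],
)

```text
t: 2.85
ee_pos: [544.3, -123.5, 76.1]
tool_rot: [-0.0, 0.996, -0.084, 0.001]
wrist_force: [0.3, -0.1, 1.0]
grip_width: -0.1
```

```bash
python3 - <<'E'
from bench import arm
s=arm.state();print(s["t"],s["ee_pos"],s["wrist_force"],s["torque"])
E
```

```text
2.85 [ 544.31572897 -123.5387387    76.08288076] [ 0.31670013 -0.12755989  0.96734599] [-0.03809979  0.0224134  -0.00086433]
```

No contact at 76 mm on key 4, where a free key would give about 4 N, so key 4 is the suspect. I'll use key 3 as a reference.

carry_out(
  rows=[
    {"dx":0,"dy":0,"yaw":0,"dz":-0.015,"grip":0},
    {"dx":0,"dy":-0.02,"yaw":0,"dz":-0.015,"grip":0},
    {"dx":0,"dy":-0.0445,"yaw":0,"dz":-0.015,"grip":0},
    {"dx":0,"dy":-0.0445,"yaw":0,"dz":-0.015,"grip":0},
    {"dx":0,"dy":-0.0445,"yaw":0,"dz":-0.006,"grip":0},
    {"dx":0,"dy":-0.0445,"yaw":0,"dz":-0.003,"grip":0},
    {"dx":0,"dy":-0.0445,"yaw":0,"dz":-0.0015,"grip":0},
    {"dx":0,"dy":-0.0445,"yaw":0,"dz":-0.0015,"grip":0},
    {"dx":0,"dy":-0.0445,"yaw":0,"dz":-0.0015,"grip":0},
  ],
)

```text
t: 3.75
ee_pos: [551.4, -80.0, 77.6]
tool_rot: [-0.0, 0.996, -0.085, 0.001]
wrist_force: [-3.0, 2.1, 2.4]
grip_width: 0.0
```

```bash
python3 - <<'E'
from bench import arm
s=arm.state();print(s["t"],s["ee_pos"],s["wrist_force"],s["torque"])
E
```

```text
3.75 [551.41882615 -80.0218076   77.63200382] [-3.02082271  2.09297636  2.41961333] [0.15531203 0.33596169 0.03297118]
```

Key 3 is met above 77.6 mm, so it is free. I'm going back to key 4 to tap near 73.5 mm and check its height and stiffness.

carry_out(
  rows=[
    {"dx":0,"dy":0,"yaw":0,"dz":-0.014,"grip":0},
    {"dx":0,"dy":0.02,"yaw":0,"dz":-0.014,"grip":0},
    {"dx":0,"dy":0.0445,"yaw":0,"dz":-0.014,"grip":0},
    {"dx":0,"dy":0.0445,"yaw":0,"dz":-0.014,"grip":0},
    {"dx":0,"dy":0.0445,"yaw":0,"dz":-0.004,"grip":0},
    {"dx":0,"dy":0.0445,"yaw":0,"dz":0.001,"grip":0},
    {"dx":0,"dy":0.0445,"yaw":0,"dz":0.003,"grip":0},
    {"dx":0,"dy":0.0445,"yaw":0,"dz":0.004,"grip":0},
    {"dx":0,"dy":0.0445,"yaw":0,"dz":0.004,"grip":0},
    {"dx":0,"dy":0.0445,"yaw":0,"dz":0.004,"grip":0},
  ],
)

```text
t: 4.75
ee_pos: [543.8, -123.4, 73.8]
tool_rot: [-0.001, 0.996, -0.084, 0.0]
wrist_force: [-3.1, 0.7, 4.0]
grip_width: 0.0
```

```bash
python3 - <<'E'
from bench import arm
s=arm.state();print(s["t"],s["ee_pos"],s["wrist_force"],s["torque"])
E
```

```text
4.75 [ 543.77101604 -123.36313315   73.79271277] [-3.07621913  0.73207366  3.97790627] [0.32350039 0.45351221 0.00730258]
```

At 73.8 mm the reading is 4 N, so key 4 sits 5 mm lower and is stiff: it's the latched one. I'll press it toward its stop.

carry_out(
  rows=[
    {"dx":0,"dy":0,"yaw":0,"dz":0.002,"grip":0},
    {"dx":0,"dy":0,"yaw":0,"dz":0.004,"grip":0},
    {"dx":0,"dy":0,"yaw":0,"dz":0.0055,"grip":0},
    {"dx":0,"dy":0,"yaw":0,"dz":0.0055,"grip":0},
    {"dx":0,"dy":0,"yaw":0,"dz":0.0055,"grip":0},
  ],
)

```text
t: 5.25
ee_pos: [543.9, -123.4, 69.2]
tool_rot: [-0.0, 0.996, -0.084, 0.001]
wrist_force: [-4.8, 1.8, 9.6]
grip_width: 0.3
```

```bash
python3 - <<'E'
from bench import arm
s=arm.state();print(s["t"],s["ee_pos"],s["wrist_force"],s["torque"])
E
```

```text
5.25 [ 543.91921313 -123.37582667   69.20049522] [-4.83946756  1.80235071  9.64458953] [ 0.25892033  0.7976353  -0.0233207 ]
```

A little further to be firmly against the stop.

carry_out(
  rows=[
    {"dx":0,"dy":0,"yaw":0,"dz":0.001,"grip":0},
    {"dx":0,"dy":0,"yaw":0,"dz":0.0015,"grip":0},
    {"dx":0,"dy":0,"yaw":0,"dz":0.0015,"grip":0},
    {"dx":0,"dy":0,"yaw":0,"dz":0.0015,"grip":0},
  ],
)

```text
t: 5.65
ee_pos: [544.0, -123.4, 69.0]
tool_rot: [-0.0, 0.996, -0.084, 0.001]
wrist_force: [-6.6, 1.4, 13.2]
grip_width: 0.0
```

```bash
python3 - <<'E'
from bench import arm
s=arm.state();print(s["t"],s["ee_pos"],s["wrist_force"],s["torque"])
E
```

```text
5.65 [ 543.97371684 -123.43251266   69.03930073] [-6.59011508  1.40342853 13.23630749] [ 0.33773446  1.09287087 -0.04020965]
```

It's home at 69.0 mm with 13 N. I'll let go, then tap lightly at 77.5 mm to confirm it popped up.

carry_out(
  rows=[
    {"dx":0,"dy":0,"yaw":0,"dz":-0.01,"grip":0},
    {"dx":0,"dy":0,"yaw":0,"dz":-0.03,"grip":0},
    {"dx":0,"dy":0,"yaw":0,"dz":-0.03,"grip":0},
    {"dx":0,"dy":0,"yaw":0,"dz":-0.03,"grip":0},
    {"dx":0,"dy":0,"yaw":0,"dz":-0.014,"grip":0},
    {"dx":0,"dy":0,"yaw":0,"dz":-0.01,"grip":0},
    {"dx":0,"dy":0,"yaw":0,"dz":-0.0085,"grip":0},
    {"dx":0,"dy":0,"yaw":0,"dz":-0.0085,"grip":0},
    {"dx":0,"dy":0,"yaw":0,"dz":-0.0085,"grip":0},
  ],
)

```text
t: 6.55
ee_pos: [543.6, -123.3, 77.7]
tool_rot: [-0.0, 0.996, -0.084, 0.001]
wrist_force: [-2.1, 1.0, 3.0]
grip_width: 0.2
```

```bash
python3 - <<'E'
from bench import arm
s=arm.state();print(s["t"],s["ee_pos"],s["wrist_force"],s["torque"])
E
```

```text
6.55 [ 543.55711336 -123.25729551   77.65436656] [-2.05433232  0.99794988  2.96582703] [ 1.15711832e-01  4.52756242e-01 -2.90431613e-04]
```

Key 4 is now met at about 78 mm with 3 N, so it's up. I'll retreat and look.

carry_out(
  rows=[
    {"dx":0,"dy":0,"yaw":0,"dz":-0.03,"grip":0},
    {"dx":0,"dy":0,"yaw":0,"dz":-0.07,"grip":0},
    {"dx":-0.03,"dy":0,"yaw":0,"dz":-0.11,"grip":0},
    {"dx":-0.07,"dy":0,"yaw":0,"dz":-0.13,"grip":0},
    {"dx":-0.11,"dy":0,"yaw":0,"dz":-0.13,"grip":0},
    {"dx":-0.14,"dy":0,"yaw":0,"dz":-0.13,"grip":0},
    {"dx":-0.14,"dy":0,"yaw":0,"dz":-0.13,"grip":0},
    {"dx":-0.14,"dy":0,"yaw":0,"dz":-0.13,"grip":0},
  ],
)

```text
t: 7.35
ee_pos: [406.0, -100.1, 208.2]
tool_rot: [0.0, 0.996, -0.084, 0.002]
wrist_force: [0.2, -0.0, 0.2]
grip_width: 0.1
```

```bash
python3 - <<'E'
from bench import arm
import cv2, numpy as np
a=arm.capture("side");cv2.imwrite("pics/s2.png",a)
b=cv2.imread("pics/side0.png")
f=lambda i:cv2.resize(i[160:470,295:425],None,fx=1.9*1.0,fy=1.9,interpolation=cv2.INTER_CUBIC)
cv2.imwrite("pics/cmp.png",np.hstack([f(b),f(a)]))
s=arm.state();print(s["t"],s["ee_pos"],s["wrist_force"],s["dq"])
E
```

```text
7.4 [ 406.48332804 -100.25363049  207.97481011] [ 0.56388188 -0.20789543 -0.18749876] [ 0.00267022  0.02476807 -0.01461845  0.00100667  0.00257151 -0.00156634]
```

View pics/cmp.png

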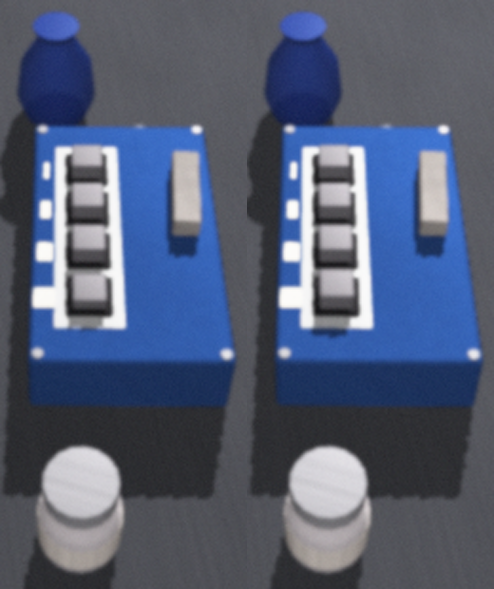

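In the before/after pair, key 4 (right image, about (337,290)) now stands taller, like the others. The vase, jar and stone haven't moved.

```bash
python3 -c "
from bench import arm
print(arm.hand_in())"
```

```text
the job is handed in; nothing more can be done
None
```

The latched key was at place 4 (the -y end of the box). I released it and handed the job in at about 7.4 s.

- **Finding it:** Key 4 gave no clear contact down to 76 mm, where a free key would already push back. It was then met at 73.8 mm with 4 N. Key 3 was tapped once for comparison and met above 77.6 mm with 2.4 N, so it was free.
- **Releasing it:** I pressed key 4 to its stop at 69.0 mm with about 13 N, then let go.
- **Last checks:** A light tap met key 4 near its full height, 3 N at 77.7 mm. The final side picture shows all four keys up and the vase, jar and stone unmoved. The arm was clear, with no contact force.
- **Not checked by touch:** I didn't tap keys 1 and 2; they were judged only from the pictures.
- **Odd reading:** While pressing there was an unexplained sideways force, up to about 7 N at the stop. It went away once the arm was clear.

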